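# Weigh down a two-piece tail block in the gluing corner

### The arm

A 6-joint arm with a two-finger parallel gripper is mounted at the origin on a cart in front of the work surface, level with it; the furniture and walls round the work are solid. World frame = base frame: x ahead of the robot, y to its left, z up, the work surface at z = 0. Lengths are in m, angles in rad, forces in N, time in s.
With the tool pointing down it reaches from about 0.325 to 0.775 m from the base axis. Payload 5.5 kg.
Tool frame: the origin (TCP) lies on the centre line of the jaws, within the pads' length; the fingertips stand r.tip_reach ahead of it and the grasp point (between the pads) lies 3 mm ahead of it (r.tip_reach is the distance from the TCP to the fingertips, in m); z points along the fingers, y is the line along which they close (so a half turn about z gives the same grasp; the last joint's range is limited). The gripper opens to 88 mm and grips with 3 to 60 N. Pads are 20 mm wide; open, the fingers measure 115 mm over their backs; the gripper's body (75 mm by 178 mm) begins 61 mm behind the grasp point.
Start: joints at [-1.317, 0.091, 1.231, -0, 1.82, -0.057], TCP at [0.183, -0.571, 0.245] pointing down, gripper open.
Joint ranges: [-2.87, 2.87], [-0.86, 2.18], [0.17, 2.46], [-1.51, 4.65], [0.06, 2.69], [-2.65, 2.65]. Speed limits (rad/s): [2.57, 2.57, 3.01, 3.14, 3.14, 3.14].

### API

Orientations are given as a rotation vector (axis times angle).
In Python, from workcell import r gives the robot as it stands.
- The arm moves only by the shell command python3 -m handwheel 'ROWS' [FORCE]. ROWS is text: rows parted by semicolons, each of 5 numbers parted by spaces: the shift along the tool's x, y, z in cm, then the turn about the tool's z in rad, then the finger opening in cm, from 0 to 8.78. In form: dx dy dz roll grip; .... A call has 1 to 20 rows; each row is the pose to reach, as a shift and turn from the pose commanded when the call began, along the tool's axes at that moment; what a row does not reach only later rows make up. A row lasts 1/10 s, in which the tool goes at most 50 mm and 8.59 degrees, less where a joint would pass 70% of its speed; a pose out of reach is approached as far as the arm can. A call with a gripper value outside its range is refused whole. The fingers move at their own pace and stop on an object; FORCE is the grip in N (left out, the last holds). Time passes only in rows, so rows that repeat a pose let the fingers close. It gives the time, the measured TCP pose, the force, the opening and the grip force at its end, in the units of the state.
- r.get_obs(): the state, without advancing time (a new reading comes with each control period).
- r.camera(name): name is "scene" or "top" or "wrist"; returns a dict with "image" (420x560x3 uint8, red, green, blue), "camera_matrix" (3x3 intrinsics, pixels), "R" (3x3) and "t" (3): a world point X has camera coordinates R X + t; the wrist camera has in their place "tool_from_camera" (4x4, takes a point from camera to tool coordinates, whose origin is the TCP and whose axes are the flange's). Camera axes: x right, y down, z forward; pixel columns grow to the right and rows downward; lengths in m; the calibration is good to about 2 mm. A picture is of the moment at which its call begins: read the wrist's pose just before it. There is no depth.
- r.finish_job(): hands the job in; it is judged then, once.
The state is a dict: "time_s": time; "joint_pos": joint angles; "joint_vel": joint speeds; "joint_torque": joint torques, N m; "position": TCP position; "tcp_rot": TCP orientation; "ft_force": force on the tool from outside, world axes, zero at the start; "torque": the same for the moment, N m; "finger_gap": finger opening in m; "finger_force": force on a finger pad.
Only numpy, scipy, OpenCV 4.12 (cv2) and the standard library are available. Lean on these libraries where they do the work, as an engineer would, in place of code of your own. Each camera call takes 0.05 s, during which the arm holds its last target. There are 200 camera calls.

### The job

On the plywood gluing corner, lay the mahogany block flat along the longer fence and push it snugly home against both fences, then lay the pale maple block with a 60 mm side snug along the mahogany's free long side and one end snug against the shorter fence. Then lay the cork block flat and square across the joint of the two, centred on the joint and on the maple's length, and last stand the brass weight upright on the middle of the cork without dropping it. Let go of each piece before fetching the next, and leave the block plane, bone strip and glue bottle where they are.

Things in the scene. Friction and masses are not known exactly. Their poses are not given: they have to be found in the camera images.
- gluing_corner: Fixed plywood board 140x140x12 mm with two dark wooden fences, 14 thick, 10 high above it. Origin: centre of its underside, z up. Longer fence (122 mm, along x, on the +y side): inner face at y=52; shorter (114 mm, along y, on the +x side): inner face at x=52 mm. When home, centres in its frame (x,y mm): mahogany 2,30; maple 22,-14; cork and weight 22,8; undersides at z=12, 12, 42, 72.
- mahogany: Loose red-brown mahogany block 44 x 100 x 30 mm (x, y, z), about 0.09 kg; origin at the centre of its underside, long side along its y. Grasp across the 44 mm, high up so that the fingertips pass over the fence.
- maple: Loose pale maple block 44 x 60 x 30 mm (x, y, z), about 0.08 kg, with a thin pencilled line lengthwise on its top; origin at the centre of its underside, longer side along its y. It can be grasped across the 60 mm (fingers on the two ends), which leaves the side facing the mahogany free.
- cork: Loose tan cork sanding block 61 x 101 x 30 mm (x, y, z), about 0.06 kg; origin at the centre of its underside, long side along its y. Grasp across the 61 mm.
- brass_weight: Loose round brass gluing weight, about 0.38 kg: body 40 mm in diameter and 40 mm high, with a knob 18 mm in diameter above it, 56 mm high in all; origin at the centre of its underside, z up.
- block_plane: Bystander: black block plane with a tan knob, 44 x 150 x 63 mm (x, y, z), loose; origin at the centre of its underside. Leave it.
- bone_nut: Bystander: small ivory-coloured bone strip 10 x 52 x 9 mm, loose, lying among the blocks; origin at the centre of its underside. Leave it.
- glue_bottle: Bystander: small white glue bottle with a blue nozzle, 32 x 40 x 109 mm, standing loose; origin at the centre of its underside. Leave it standing.
Things that resemble listed ones, but are neither listed nor needed, are in the scene too. Leave any purple or turquoise look-alike of the cork alone. What is shaped like the maple but blue is not meant.

How it is judged:
By the outcome, as a careful person would: the job done as asked, in the order asked, and still so for the second after the job is handed in, with the robot touching nothing.
It also fails if it takes over 115 s, if anything falls off the work surface, if the arm or the gripper's body presses on something with over 40 N, if the wrist force passes 120 N, or if a joint passes its speed limit or range.

## Working session

There is one attempt and no reset: what is moved stays moved. The work goes in short steps, Python scripts to look and compute and a shell command to move; the robot and the scene stay as the last step left them, time stands still between calls to the robot, and variables do not carry over. Pictures are saved under pics/ and viewed, at most 14 in all, crops included, and the job is handed in when it is done.

```bash
ls; mkdir -p pics
cat > h.py <<'E'
import numpy as np, cv2, json
from scipy.spatial.transform import Rotation as Ro
from workcell import r
def shot(name, f=None):
    o=r.get_obs(); c=r.camera(name)
    K=np.array(c["camera_matrix"])
    if name=="wrist":
        T=np.array(c["tool_from_camera"]); W=np.eye(4); W[:3,:3]=Ro.from_rotvec(o["tcp_rot"]).as_matrix(); W[:3,3]=o["position"]
        M=np.linalg.inv(W@T)
        R,t=M[:3,:3],M[:3,3]
    else: R,t=np.array(c["R"]),np.array(c["t"])
    im=cv2.cvtColor(np.array(c["image"]),cv2.COLOR_RGB2BGR)
    if f:
        cv2.imwrite("pics/"+f+".png",im); np.savez("pics/"+f+".npz",K=K,R=R,t=t)
    return im,K,R,t
def load(f):
    d=np.load("pics/"+f+".npz"); return cv2.imread("pics/"+f+".png"),d["K"],d["R"],d["t"]
def ray(uv,K,R,t,z):
    uv=np.atleast_2d(uv).astype(float); d=np.c_[uv,np.ones(len(uv))]@np.linalg.inv(K).T@R
    c=-R.T@t
    return c+d*((z-c[2])/d[:,2])[:,None]
def proj(X,K,R,t):
    p=(np.atleast_2d(X)@R.T+t)@K.T; return p[:,:2]/p[:,2:]
E
python3 - <<'E'
from h import *
print(r.tip_reach, r.get_obs())
for n in("top","scene"):
    im,K,R,t=shot(n,n+"0"); print(n,K,-R.T@t)
a=cv2.imread("pics/top0.png")
cv2.imwrite("pics/top0x.png",cv2.resize(a,(800,600),interpolation=cv2.INTER_CUBIC))
E
```

```text
pics
0.022 {'time_s': 0.0, 'joint_pos': array([-1.31667418e+00,  9.18698353e-02,  1.23183153e+00,  1.30769335e-05,
        1.81983027e+00, -5.67158645e-02]), 'joint_vel': array([ 0.00125726,  0.00140491,  0.00168769,  0.00055711, -0.00060642,
        0.00074019]), 'joint_torque': array([-1.44933572e-03, -4.46453261e+01, -4.06445181e+01,  6.96890289e-02,
        2.93619884e-02, -1.29122263e-04]), 'position': array([ 0.18344419, -0.57100629,  0.24353098]), 'tcp_rot': array([-3.10181796e+00, -4.86006013e-01,  2.80149386e-04]), 'ft_force': array([ 0.51364711,  0.27470569, -0.23914237]), 'torque': array([ 0.00162282, -0.06304816,  0.0468859 ]), 'finger_force': 0.0, 'finger_gap': 0.08800641169263294}
top [[400.4949009    0.         272.01040667]
 [  0.         400.4949009  212.85307972]
 [  0.           0.           1.        ]] [0.42568139 0.00712125 1.10555173]
scene [[526.06822478   0.         280.6937791 ]
 [  0.         526.06822478 208.57549861]
 [  0.           0.           1.        ]] [-0.12449132 -1.28698222  0.90212511]
```

View pics/top0x.png

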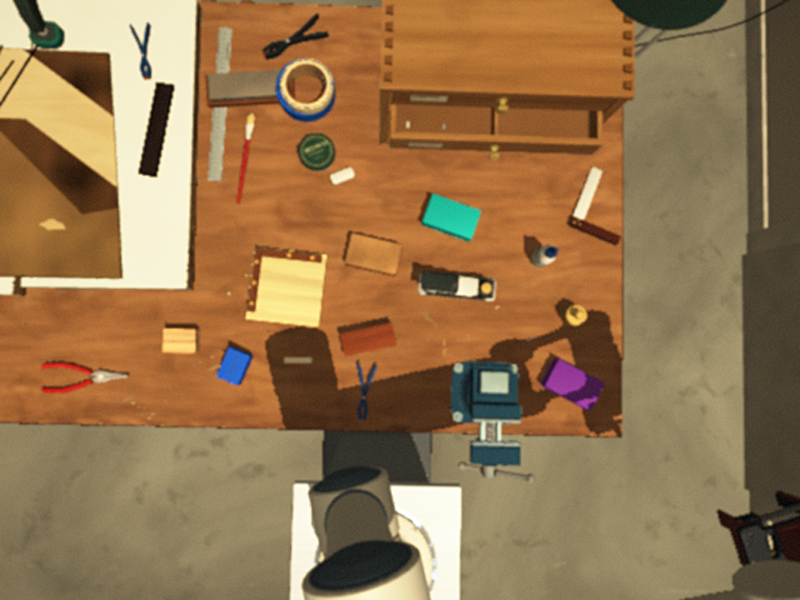

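View pics/scene0.png

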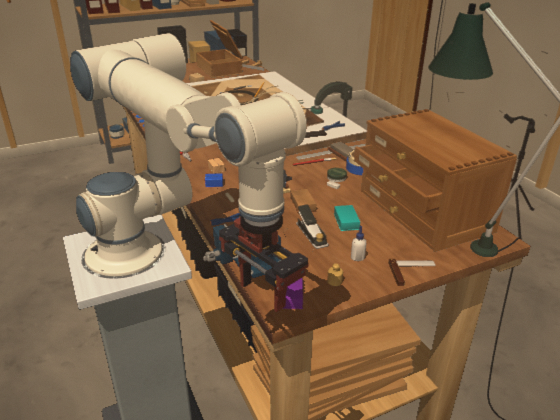

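Top view (800x600 px): the candidates.
- **Mahogany:** red-brown block at (367,336).
- **Maple:** pale block at (180,339). The blue one at (235,365) is a look-alike.
- **Cork:** tan block at (372,253). Turquoise (451,217) and purple (572,383) are look-alikes.
- **Brass weight:** (575,315).
- **Corner board:** (287,290), with its fences at the left and top.
- **Bystanders:** plane (457,286), bone strip (297,360), bottle (545,253).

Next I check a close crop and take coarse poses.

```bash
cat > m.py <<'E'
from h import *
def blob(im,box,lo,hi):
    x0,y0,x1,y1=box
    h=cv2.cvtColor(im,cv2.COLOR_BGR2HSV); m=cv2.inRange(h,np.array(lo),np.array(hi))
    k=np.zeros_like(m); k[y0:y1,x0:x1]=m[y0:y1,x0:x1]
    k=cv2.morphologyEx(k,cv2.MORPH_OPEN,np.ones((3,3)))
    cs,_=cv2.findContours(k,cv2.RETR_EXTERNAL,cv2.CHAIN_APPROX_NONE)
    return max(cs,key=cv2.contourArea)
E
python3 - <<'E'
from h import *
im,K,R,t=load("top0")
c=im[130:300,100:440]; cv2.imwrite("pics/c1.png",cv2.resize(c,(800,400),interpolation=cv2.INTER_CUBIC))
h=cv2.cvtColor(im,cv2.COLOR_BGR2HSV)
for n,(u,v),z in [("mah",(367,336),.03),("maple",(180,339),.03),("cork",(372,253),.03),("board",(290,290),.012),("brass",(575,315),.05),("bg",(400,210),0)]:
    p=np.array([u,v])*.7; print(n,h[int(p[1]),int(p[0])],ray(p,K,R,t,z)[0].round(3))
E
```

```text
mah [  9 203 157] [0.432 0.026 0.03 ]
maple [ 20 138 249] [0.417 0.374 0.03 ]
cork [ 15 169 202] [0.589 0.021 0.03 ]
board [ 25 110 251] [0.516 0.176 0.012]
brass [ 18 178 122] [ 0.48  -0.359  0.05 ]
bg [ 14 177 177] [ 0.679 -0.031  0.   ]
```

View pics/c1.png

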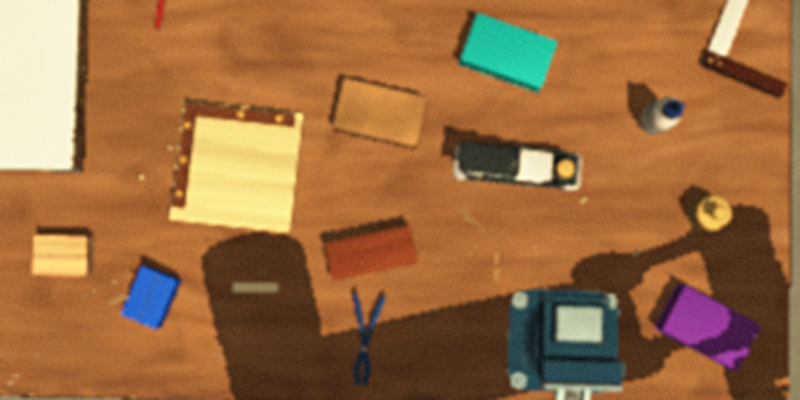

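The crop confirms the choice: mahogany (367,247), maple with its pencil line (60,254), cork (378,110) and board with fences left and top (235,165). The blue, turquoise and purple blocks are decoys.

```bash
cat >> h.py <<'E'
def plan(p,yaw):
    """shift (cm, tool axes) and roll to put TCP at p, closing axis at world angle yaw (mod pi), tool down"""
    o=r.get_obs(); M=Ro.from_rotvec(o["tcp_rot"]).as_matrix()
    d=M.T@(np.array(p)-o["position"])*100
    y=M[:,1]; cur=np.arctan2(y[1],y[0])
    roll=-(yaw-cur); roll=(roll+np.pi/2)%np.pi-np.pi/2
    print("plan",d.round(2),"roll",round(roll,3),"or",round(roll-np.sign(roll)*np.pi,3),"j6",o["joint_pos"][5].round(2),"yaw",cur.round(3),"t",o["time_s"],"tilt",M[:2,2].round(4))
E
python3 - <<'E'
from m import *
im,K,R,t=load("top0")
def rect(box,lo,hi,z,n):
    c=blob(im,box,lo,hi); P=ray(c[:,0,:],K,R,t,z)[:,:2]
    print(n,cv2.minAreaRect((P*1000).astype(np.float32)))
rect((235,215,280,255),(0,190,100),(10,255,255),.03,"mah")
rect((100,220,145,250),(15,60,180),(30,160,255),.03,"maple")
rect((170,170,235,235),(20,60,180),(32,170,255),.012,"board")
c=r.camera("wrist"); print(c["camera_matrix"],c["tool_from_camera"])
plan([.47,.06,.30],np.pi/2-0.11)
E
```

```text
mah ((426.9739685058594, 25.241092681884766), (43.784183502197266, 99.17979431152344), 13.166708946228027)
maple ((415.2192077636719, 376.9693908691406), (42.4991569519043, 58.99045181274414), 1.419287919998169)
board ((514.3338012695312, 185.14212036132812), (138.98423767089844, 120.55442810058594), 85.1231918334961)
[[369.97004489   0.         280.31470381]
 [  0.         369.97004489 213.09364562]
 [  0.           0.           1.        ]] [[ 8.63472266e-05 -9.58826717e-01 -2.83991759e-01  7.87457151e-02]
 [ 9.99999930e-01  1.86108617e-04 -3.24300585e-04  5.36719293e-04]
 [ 3.63801379e-04 -2.83991711e-01  9.58826666e-01 -1.39721388e-01]
 [ 0.00000000e+00  0.00000000e+00  0.00000000e+00  1.00000000e+00]]
plan [ 46.58 -51.33  -5.54] roll 0.421 or -2.721 j6 -0.06 yaw -1.26 t 0.15 tilt [-0.0004  0.0015]
```

```bash
R="46.6 -51.3 -5.5 0.42 8.7"; python3 -m handwheel '0 0 -5.5 0.1 8.7; 46.6 -51.3 -5.5 0.42 8.7; 46.6 -51.3 -5.5 0.42 8.7; 46.6 -51.3 -5.5 0.42 8.7; 46.6 -51.3 -5.5 0.42 8.7; 46.6 -51.3 -5.5 0.42 8.7; 46.6 -51.3 -5.5 0.42 8.7; 46.6 -51.3 -5.5 0.42 8.7; 46.6 -51.3 -5.5 0.42 8.7; 46.6 -51.3 -5.5 0.42 8.7; 46.6 -51.3 -5.5 0.42 8.7; 46.6 -51.3 -5.5 0.42 8.7; 46.6 -51.3 -5.5 0.42 8.7; 46.6 -51.3 -5.5 0.42 8.7; 46.6 -51.3 -5.5 0.42 8.7; 46.6 -51.3 -5.5 0.42 8.7; 46.6 -51.3 -5.5 0.42 8.7; 46.6 -51.3 -5.5 0.42 8.7'
python3 - <<'E'
from h import *
im,K,R,t=shot("wrist","w1"); cv2.imwrite("pics/w1x.png",cv2.resize(im,(800,600)))
print(r.get_obs()["joint_pos"])
E
```

```text
time_s: 1.95
position: [0.47, 0.0589, 0.2996]
tcp_rot: [3.136, -0.173, -0.0]
ft_force: [0.6, -0.5, -0.4]
finger_gap: 0.0873
finger_force: 0.0
[ 5.24309729e-02 -2.28098943e-01  1.43723529e+00 -3.53395570e-04
  1.93227657e+00  1.73388803e+00]
```

View pics/w1x.png

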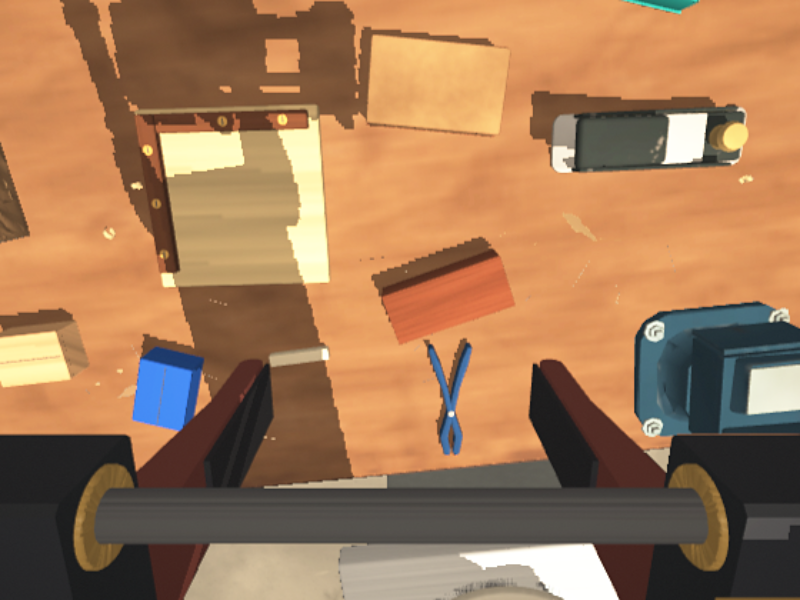

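Wrist view: the mahogany top is at about (447,300), the board at (235,200) with fences at its top and left edges, the cork at (437,83), and the maple partly in view at (35,358). I pick the corners on an enlarged crop.

Run:
```python
from h import *
im,K,R,t=load("w1")
c=im[60:250,80:370]; cv2.imwrite("pics/c2.png",cv2.resize(c,None,fx=2.7,fy=2.7,interpolation=cv2.INTER_CUBIC))
# predicted board corners from coarse guess
```

```text
(no output)
```

View pics/c2.png

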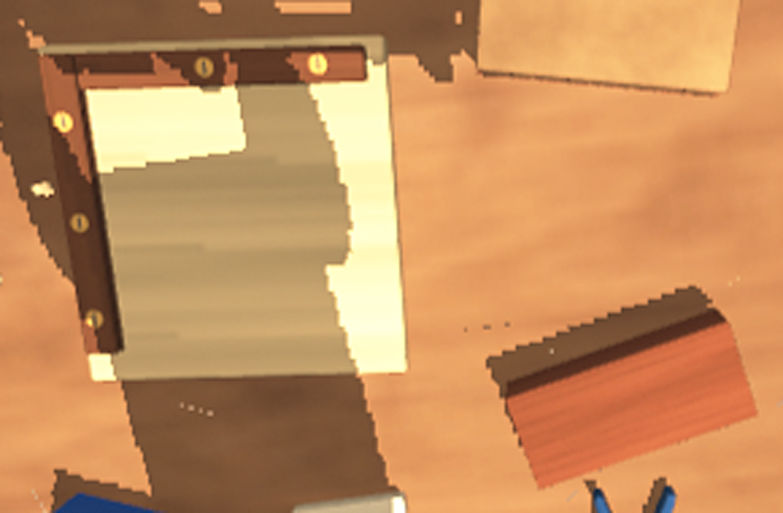

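Run:
```python
from h import *
im,K,R,t=load("w1"); g=cv2.cvtColor(im,cv2.COLOR_BGR2GRAY)
def fit(uv,z,loc,n):
    uv=np.array(uv,float)/2.7+[80,60]
    u2=cv2.cornerSubPix(g,uv.astype(np.float32).reshape(-1,1,2),(3,3),(-1,-1),(3,30,.01))[:,0]
    for u in (uv-.2,u2):
        P=ray(u,K,R,t,z)[:,:2]*1000; L=np.array(loc,float)
        a=L-L.mean(0); b=P-P.mean(0); th=np.arctan2((a[:,0]*b[:,1]-a[:,1]*b[:,0]).sum(),(a*b).sum())
        Q=np.array([[np.cos(th),-np.sin(th)],[np.sin(th),np.cos(th)]]); c=P.mean(0)-Q@L.mean(0)
        print(n,"c",c.round(1),"th",th.round(4),"res",(P-c-L@Q.T).round(1).tolist())
fit([(407,372),(90,381),(386,37)],.012,[(-70,-70),(-70,70),(70,-70)],"board")
fit([(123,350),(366,80)],.022,[(-56,52),(52,-62)],"fence")
fit([(506,394),(724,321),(757,413),(541,488)],.03,[(22,50),(22,-50),(-22,-50),(-22,50)],"mah")
```

```text
board c [523.2 184.5] th -0.0872 res [[0.8, -0.2], [-0.1, 0.2], [-0.7, -0.1]]
board c [523.6 185. ] th -0.0809 res [[0.5, 0.6], [0.4, -1.2], [-0.9, 0.5]]
fence c [524.3 182.8] th -0.0821 res [[0.7, -0.9], [-0.7, 0.9]]
fence c [524.7 182.4] th -0.0845 res [[0.8, -1.0], [-0.8, 1.0]]
mah c [427.5  25. ] th 0.2367 res [[1.0, -1.4], [-1.1, 1.9], [0.2, 0.6], [-0.2, -1.2]]
mah c [427.   25.5] th 0.2398 res [[0.6, 0.6], [-0.5, 0.3], [0.1, -0.2], [-0.2, -0.7]]
```

Run:
```python
from h import *
plan([.427,.0253,.038],.235)
```

```text
plan [-3.92  3.78 26.18] roll 1.225 or -1.917 j6 1.73 yaw -1.682 t 2.0 tilt [ 0.0002 -0.0003]
```

```bash
python3 -m handwheel '-3.9 3.8 16 -1.917 6.5; -3.9 3.8 16 -1.917 6.5; -3.9 3.8 16 -1.917 6.5; -3.9 3.8 16 -1.917 6.5; -3.9 3.8 16 -1.917 6.5; -3.9 3.8 16 -1.917 6.5; -3.9 3.8 16 -1.917 6.5; -3.9 3.8 16 -1.917 6.5; -3.9 3.8 16 -1.917 6.5; -3.9 3.8 16 -1.917 6.5; -3.9 3.8 16 -1.917 6.5; -3.9 3.8 16 -1.917 6.5; -3.9 3.8 16 -1.917 6.5; -3.9 3.8 16 -1.917 6.5; -3.9 3.8 16 -1.917 6.5'
python3 - <<'E'
from h import *
im,K,R,t=shot("wrist","w2")
plan([.427,.0253,.038],.235)
E
```

```text
time_s: 3.5
position: [0.4273, 0.0253, 0.1399]
tcp_rot: [1.949, 2.463, 0.001]
ft_force: [0.1, -0.1, 0.3]
finger_gap: 0.065
finger_force: 0.0
plan [-1.000e-02 -4.000e-02  1.018e+01] roll -0.002 or 3.139 j6 -0.25 yaw 0.233 t 3.55 tilt [ 0.0005 -0.0001]
```

View pics/w2.png

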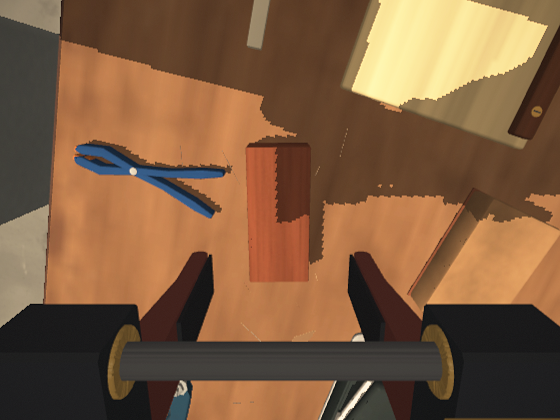

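The mahogany (columns 248–309) sits centred between the jaws and square to them. Descend, grip, lift.

```bash
python3 -m handwheel '0 0 5 0 6.5; 0 0 9 0 6.5; 0 0 10.2 0 6.5; 0 0 10.2 0 6.5; 0 0 10.2 0 3.5; 0 0 10.2 0 3.5; 0 0 10.2 0 3.5; 0 0 10.2 0 3.5; 0 0 10.2 0 3.5; 0 0 10.2 0 3.5; 0 0 8 0 3.5; 0 0 4 0 3.5; 0 0 0.5 0 3.5; 0 0 0 0 3.5' 30
python3 - <<'E'
from h import *
b=np.array([.5237,.1838]); th=-.084; Q=np.array([[np.cos(th),-np.sin(th)],[np.sin(th),np.cos(th)]])
p=b+Q@np.array([-.002,.025]); print(p)
plan([*p,.0525],np.pi/2+th)
E
```

```text
time_s: 4.95
position: [0.4296, 0.0262, 0.1451]
tcp_rot: [1.939, 2.463, 0.009]
ft_force: [0.5, 0.7, -1.3]
finger_gap: 0.0435
finger_force: 30.0
[0.52380458 0.20887965]
plan [15.57 13.37  9.34] roll -1.25 or 1.892 j6 -0.26 yaw 0.237 t 4.95 tilt [ 0.0089 -0.0001]
```

```bash
python3 -m handwheel '15.6 13.4 3 -1.25 3.5; 15.6 13.4 3 -1.25 3.5; 15.6 13.4 3 -1.25 3.5; 15.6 13.4 3 -1.25 3.5; 15.6 13.4 3 -1.25 3.5; 15.6 13.4 3 -1.25 3.5; 15.6 13.4 3 -1.25 3.5; 15.6 13.4 3 -1.25 3.5; 15.6 13.4 3 -1.25 3.5; 15.6 13.4 3 -1.25 3.5; 15.6 13.4 3 -1.25 3.5; 15.6 13.4 3 -1.25 3.5'
python3 - <<'E'
from h import *
im,K,R,t=shot("wrist","w3")
b=np.array([.5237,.1838]); th=-.084; Q=np.array([[np.cos(th),-np.sin(th)],[np.sin(th),np.cos(th)]])
p=b+Q@np.array([-.002,.025])
plan([*p,.0525],np.pi/2+th)
E
```

```text
time_s: 6.15
position: [0.5208, 0.2092, 0.1091]
tcp_rot: [-0.133, -3.138, 0.0]
ft_force: [0.0, 0.4, -1.4]
finger_gap: 0.0436
finger_force: 30.0
plan [-0.29 -0.01  5.68] roll -0.001 or 3.141 j6 -1.16 yaw 1.486 t 6.2 tilt [-0.0003 -0.0001]
```

View pics/w3.png

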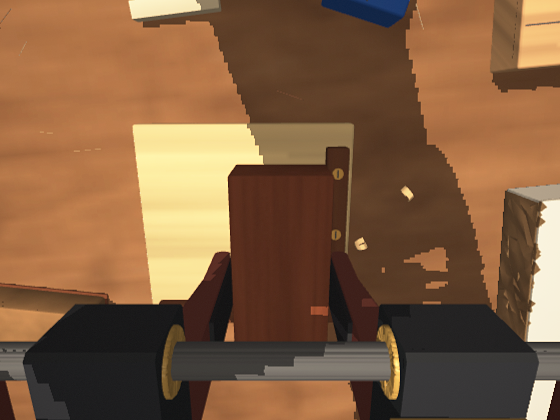

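Block held parallel to the longer fence (fence at column 338, block columns 229–330). Lower just short of both fences.

```bash
python3 -m handwheel '0 0 3 0 3.5; 0 0 5 0 3.5; 0 0 5.7 0 3.5; 0 0 5.7 0 3.5; 0 0 5.7 0 3.5'; python3 -m handwheel '0 0 0.15 0 3.5; 0 0 0.25 0 3.5; 0 0 0.25 0 3.5'
```

```text
time_s: 6.7
position: [0.5213, 0.2093, 0.0532]
tcp_rot: [0.132, 3.138, 0.001]
ft_force: [-0.5, 0.4, -1.3]
finger_gap: 0.044
finger_force: 30.0
time_s: 7.0
position: [0.5215, 0.2094, 0.0515]
tcp_rot: [0.132, 3.137, 0.001]
ft_force: [-1.7, -0.9, 4.7]
finger_gap: 0.0436
finger_force: 30.0
```

```bash
python3 -m handwheel '0 0.2 0 0 3.5; 0 0.4 0 0 3.5; 0 0.4 0 0 3.5'; python3 -m handwheel '0 0.1 0 0 3.5; 0 0.2 0 0 3.5; 0 0.2 0 0 3.5';python3 -m handwheel '0 0.1 0 0 3.5; 0 0.2 0 0 3.5; 0 0.2 0 0 3.5'
```

```text
time_s: 7.3
position: [0.5222, 0.2127, 0.0515]
tcp_rot: [0.132, 3.137, -0.001]
ft_force: [-1.2, -3.1, 4.5]
finger_gap: 0.0435
finger_force: 30.0
time_s: 7.6
position: [0.5224, 0.2146, 0.0515]
tcp_rot: [0.132, 3.136, -0.001]
ft_force: [0.2, -2.8, 5.5]
finger_gap: 0.0436
finger_force: 30.0
time_s: 7.9
position: [0.5225, 0.2157, 0.0515]
tcp_rot: [0.132, 3.137, -0.004]
ft_force: [-1.0, -6.0, 6.0]
finger_gap: 0.0439
finger_force: 30.0
```

```bash
python3 -m handwheel '0 0.1 0 0 3.5; 0 0.2 0 0 3.5; 0 0.2 0 0 3.5'; python3 -m handwheel '-0.2 0 0 0 3.5; -0.4 0 0 0 3.5; -0.4 0 0 0 3.5';python3 -m handwheel '-0.1 0 0 0 3.5; -0.2 0 0 0 3.5; -0.2 0 0 0 3.5';python3 -m handwheel '-0.1 0 0 0 3.5; -0.2 0 0 0 3.5; -0.2 0 0 0 3.5'
```

```text
time_s: 8.2
position: [0.5226, 0.2159, 0.0516]
tcp_rot: [0.133, 3.137, -0.01]
ft_force: [-1.6, -13.2, 9.7]
finger_gap: 0.0437
finger_force: 30.0
time_s: 8.5
position: [0.5231, 0.2159, 0.0515]
tcp_rot: [-0.133, -3.131, 0.011]
ft_force: [-18.4, -13.9, 17.8]
finger_gap: 0.0436
finger_force: 30.0
time_s: 8.8
position: [0.5236, 0.2159, 0.0515]
tcp_rot: [-0.132, -3.128, 0.011]
ft_force: [-23.5, -13.8, 21.2]
finger_gap: 0.0437
finger_force: 30.0
time_s: 9.1
position: [0.5255, 0.2157, 0.0515]
tcp_rot: [-0.132, -3.128, 0.011]
ft_force: [-24.8, -13.8, 20.7]
finger_gap: 0.0439
finger_force: 30.0
```

```bash
python3 -m handwheel '0 -0.25 -0.2 0 3.5; 0 -0.25 -0.2 0 3.5'; python3 -m handwheel '-0.2 0 0 0 3.5; -0.2 0 0 0 3.5';python3 -m handwheel '-0.2 0 0 0 3.5; -0.2 0 0 0 3.5'
python3 - <<'E'
from h import *
im,K,R,t=shot("wrist","w4")
E
```

```text
time_s: 9.3
position: [0.5274, 0.2153, 0.0517]
tcp_rot: [-0.132, -3.133, 0.003]
ft_force: [-10.4, -4.3, 5.9]
finger_gap: 0.0437
finger_force: 30.0
time_s: 9.5
position: [0.5276, 0.2154, 0.0518]
tcp_rot: [-0.131, -3.129, 0.004]
ft_force: [-17.8, -4.2, 9.8]
finger_gap: 0.0436
finger_force: 30.0
time_s: 9.7
position: [0.5281, 0.2153, 0.0516]
tcp_rot: [-0.13, -3.125, 0.005]
ft_force: [-24.7, -4.0, 14.0]
finger_gap: 0.044
finger_force: 30.0
```

View pics/w4.png

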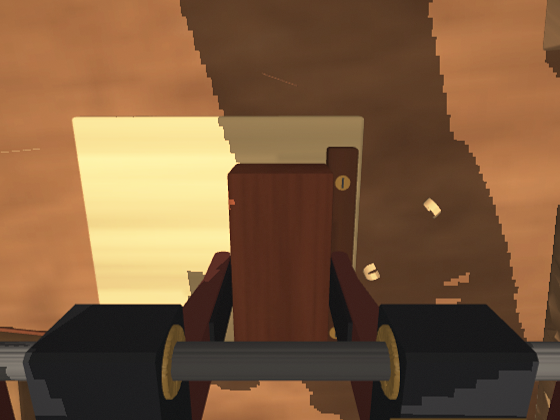

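Home in x (force climbs with no travel), block parallel to the long fence with no gap showing at column 330. Relax, release, rise and look.

```bash
python3 -m handwheel '0.3 0.1 -0.05 0 3.5; 0.3 0.1 -0.1 0 6.5; 0.3 0.1 -0.1 0 6.5; 0.3 0.1 -0.1 0 6.5; 0.3 0.1 -0.1 0 6.5; 0.3 0 -5 0 6.5; 5 -4 -10 0 8.5; 10 -8 -14 0 8.5; 10 -8 -14 0 8.5; 10 -8 -14 0 8.5;  10 -8 -14 0 8.5; 10 -8 -14 0 8.5'
python3 - <<'E'
from h import *
im,K,R,t=shot("wrist","w5"); cv2.imwrite("pics/w5x.png",cv2.resize(im,(800,600)))
E
```

```text
time_s: 10.95
position: [0.4275, 0.1446, 0.191]
tcp_rot: [-0.132, -3.138, 0.0]
ft_force: [0.6, -0.1, 0.2]
finger_gap: 0.0851
finger_force: 0.0
```

View pics/w5x.png

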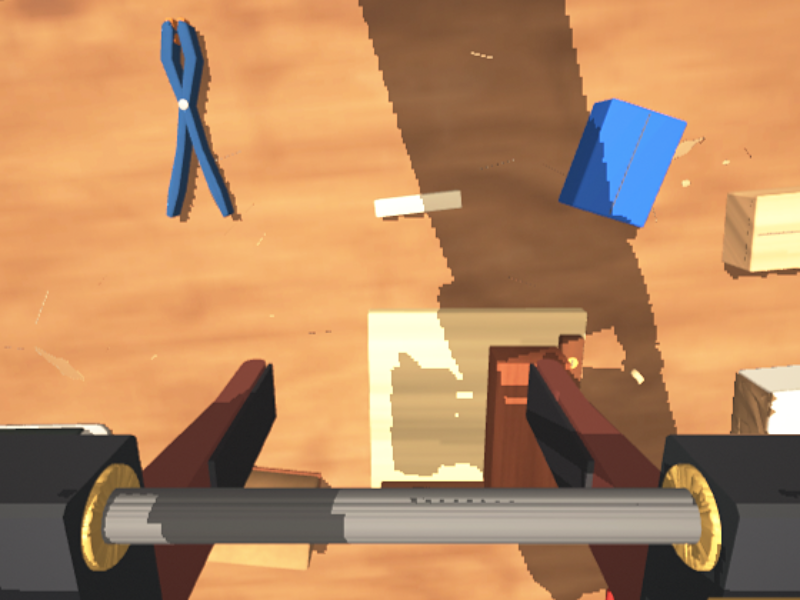

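The mahogany is seated (red block at (510,420), parallel to the fence). Maple is at right (765,232). Moving over it.

Run:
```python
from h import *
plan([.415,.377,.19],np.pi/2+.025)
```

```text
plan [ 3.18 23.05  0.03] roll -0.109 or 3.033 j6 -1.24 yaw 1.487 t 11.0 tilt [-0.0025 -0.0004]
```

```bash
python3 -m handwheel '3.2 23 0 -0.11 8.7; 3.2 23 0 -0.11 8.7; 3.2 23 0 -0.11 8.7; 3.2 23 0 -0.11 8.7; 3.2 23 0 -0.11 8.7; 3.2 23 2 -0.11 8.7; 3.2 23 4 -0.11 8.7; 3.2 23 4 -0.11 8.7'
python3 - <<'E'
from h import *
im,K,R,t=shot("wrist","w6")
shot("top","top1")
plan([.415,.377,.19],np.pi/2+.025)
c=load("top1")[0][155:245,90:250]; c=cv2.resize(c,(560,315),interpolation=cv2.INTER_CUBIC)
cv2.imwrite("pics/w6x.png",np.vstack([im[:280],c]))
E
```

```text
time_s: 11.8
position: [0.413, 0.376, 0.146]
tcp_rot: [0.043, -3.133, 0.01]
ft_force: [-0.2, -0.4, -0.0]
finger_gap: 0.0869
finger_force: 0.0
plan [-0.06  0.06 -3.97] roll 0.002 or -3.14 j6 -0.92 yaw 1.597 t 11.9 tilt [-0.0029 -0.0023]
```

View pics/w6x.png

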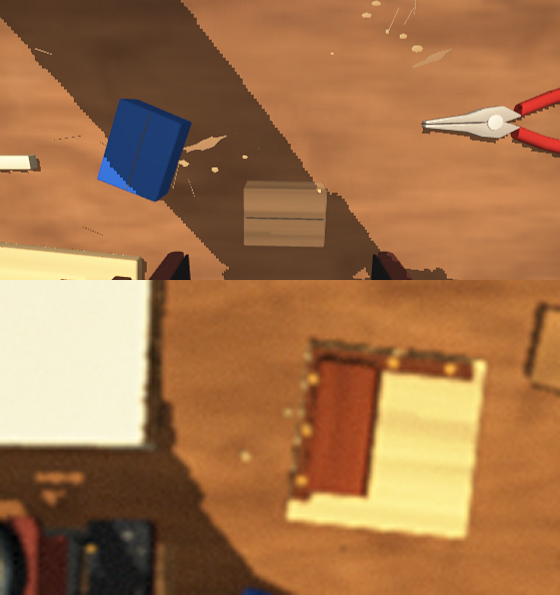

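Lower half: mahogany sits tight against both fences. Upper half: the maple top face has corners at about (244,190)–(326,246), with its pencil line at row 218.

Run:
```python
from h import *
im,K,R,t=load("w6"); g=cv2.cvtColor(im,cv2.COLOR_BGR2GRAY)
u=np.float32([(244,190),(326,190),(326,246),(244,246)]).reshape(-1,1,2)
u=cv2.cornerSubPix(g,u,(4,4),(-1,-1),(3,30,.01))[:,0]
P=ray(u,K,R,t,.03)[:,:2]; print(u.tolist(),(P*1000).round(1).tolist(), cv2.minAreaRect((P*1000).astype(np.float32)))
c=P.mean(0); d=P[1]-P[0]+P[2]-P[3]; a=np.arctan2(d[1],d[0]); print(c,a)
plan([*c,.038],a)
```

```text
[[243.3718719482422, 188.05323791503906], [328.4314270019531, 192.95687866210938], [323.004150390625, 246.44683837890625], [243.4712677001953, 244.5374298095703]] [[393.1, 348.4], [394.9, 408.8], [435.5, 407.3], [435.7, 348.5]] ((415.2682189941406, 377.94464111328125), (60.36711502075195, 42.620262145996094), 88.28076171875)
[0.41477458 0.37824373] 1.5576525454130934
plan [-0.08  0.22 11.23] roll 0.04 or -3.102 j6 -0.92 yaw 1.597 t 11.9 tilt [-0.0029 -0.0023]
```

```bash
python3 -m handwheel '0 0.2 5 0.02 8.7; 0 0.2 9.5 0.02 8.7; 0 0.2 11.2 0.02 8.7; 0 0.2 11.2 0.02 8.7; 0 0.2 11.2 0.02 8.7; 0 0.2 11.2 0.02 5; 0 0.2 11.2 0.02 5; 0 0.2 11.2 0.02 5; 0 0.2 11.2 0.02 5; 0 0.2 11.2 0.02 5; 0 0.2 11.2 0.02 5' 30; python3 -m handwheel '0 0 -4 0 5; 0 0 -9 0 5; 0 0 -9 0 5; 0 0 -9 0 5; 0 0 -9 0 5'
python3 - <<'E'
from h import *
b=np.array([.5235,.1855]); th=-.084; Q=np.array([[np.cos(th),-np.sin(th)],[np.sin(th),np.cos(th)]])
p=b+Q@np.array([.017,-.026]); print(p)
plan([*p,.128],th)
E
```

```text
time_s: 13.0
position: [0.4149, 0.3785, 0.0411]
tcp_rot: [-0.01, 3.14, 0.001]
ft_force: [-0.8, -0.4, 4.8]
finger_gap: 0.06
finger_force: 30.0
time_s: 13.5
position: [0.4139, 0.3777, 0.1281]
tcp_rot: [0.01, -3.139, 0.003]
ft_force: [0.0, -0.0, -1.7]
finger_gap: 0.0597
finger_force: 30.0
[0.53825863 0.15816535]
plan [-1.230e+01 -2.203e+01  2.000e-02] roll -1.481 or 1.661 j6 -0.9 yaw 1.577 t 13.5 tilt [-0.0024 -0.0019]
```

```bash
python3 -m handwheel '-12.3 -22 0 1.661 5; -12.3 -22 0 1.661 5; -12.3 -22 0 1.661 5; -12.3 -22 0 1.661 5; -12.3 -22 0 1.661 5; -12.3 -22 0 1.661 5; -12.3 -22 0 1.661 5; -12.3 -22 0 1.661 5; -12.3 -22 0 1.661 5; -12.3 -22 0 1.661 5; -12.3 -22 0 1.661 5; -12.3 -22 0 1.661 5; -12.3 -22 0 1.661 5; -12.3 -22 0 1.661 5'
python3 - <<'E'
from h import *
im,K,R,t=shot("wrist","w7")
b=np.array([.5235,.1855]); th=-.084; Q=np.array([[np.cos(th),-np.sin(th)],[np.sin(th),np.cos(th)]])
p=b+Q@np.array([.017,-.026]); print(p)
plan([*p,.056],th)
E
```

```text
time_s: 14.9
position: [0.5385, 0.1589, 0.1291]
tcp_rot: [-2.309, -2.129, 0.002]
ft_force: [0.4, 0.2, -0.5]
finger_gap: 0.0596
finger_force: 30.0
[0.53825863 0.15816535]
plan [-0.08 -0.02  7.34] roll 0.002 or -3.139 j6 0.31 yaw -0.082 t 14.95 tilt [-0.0011 -0.0002]
```

View pics/w7.png

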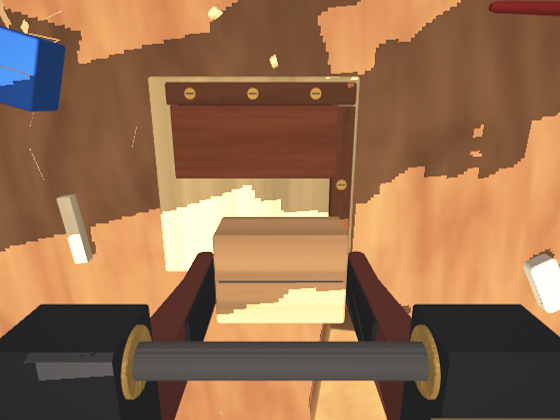

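The view shows the mahogany (175–340, 107–177) snug against both fences, and the maple held parallel to it. Lower.

```bash
python3 -m handwheel '0 0 4 0 5; 0 0 6.5 0 5; 0 0 7.3 0 5; 0 0 7.3 0 5; 0 0 7.3 0 5'; python3 -m handwheel '0 0 0.15 0 5; 0 0 0.25 0 5; 0 0 0.25 0 5'
```

```text
time_s: 15.45
position: [0.5397, 0.1592, 0.0586]
tcp_rot: [2.311, 2.126, 0.003]
ft_force: [-0.1, -0.0, -0.2]
finger_gap: 0.0596
finger_force: 30.0
time_s: 15.75
position: [0.5392, 0.1591, 0.0553]
tcp_rot: [2.312, 2.126, 0.001]
ft_force: [0.1, 0.4, -0.6]
finger_gap: 0.0594
finger_force: 30.0
```

```bash
python3 -m handwheel '0 0 0.15 0 5; 0 0 0.25 0 5; 0 0 0.25 0 5';python3 -m handwheel '0 0 0.1 0 5; 0 0 0.15 0 5; 0 0 0.15 0 5'
```

```text
time_s: 16.05
position: [0.5391, 0.1591, 0.0531]
tcp_rot: [2.312, 2.126, 0.001]
ft_force: [-2.4, 0.8, 5.3]
finger_gap: 0.0594
finger_force: 30.0
time_s: 16.35
position: [0.5392, 0.1591, 0.0531]
tcp_rot: [2.312, 2.126, 0.002]
ft_force: [-4.9, -1.2, 13.2]
finger_gap: 0.0594
finger_force: 30.0
```

```bash
python3 -m handwheel '0 0 -0.2 0 5; 0.4 0 -0.2 0 5; 0.8 0 -0.2 0 5; 1.0 0 -0.2 0 5; 1.0 0 -0.2 0 5'; python3 -m handwheel '0.1 0 0 0 5; 0.2 0 0 0 5; 0.2 0 0 0 5'; python3 -m handwheel '0.1 0 0 0 5; 0.2 0 0 0 5; 0.2 0 0 0 5'
```

```text
time_s: 16.85
position: [0.5402, 0.1688, 0.0531]
tcp_rot: [2.312, 2.125, 0.0]
ft_force: [0.3, -3.1, 5.6]
finger_gap: 0.0597
finger_force: 30.0
time_s: 17.15
position: [0.5403, 0.169, 0.0531]
tcp_rot: [2.311, 2.123, -0.004]
ft_force: [-1.4, -11.2, 7.4]
finger_gap: 0.0597
finger_force: 30.0
time_s: 17.45
position: [0.5403, 0.1691, 0.0531]
tcp_rot: [2.31, 2.121, -0.009]
ft_force: [-2.3, -16.7, 8.5]
finger_gap: 0.0596
finger_force: 30.0
```

Contact with the mahogany at the expected place. Now push towards the shorter fence.

```bash
python3 -m handwheel '-0.25 0.2 -0.05 0 5; -0.25 0.3 -0.05 0 5; -0.25 0.3 -0.05 0 5'; python3 -m handwheel '0 0.1 0 0 5; 0 0.2 0 0 5; 0 0.2 0 0 5'; python3 -m handwheel '0 0.1 0 0 5; 0 0.2 0 0 5; 0 0.2 0 0 5'
```

```text
time_s: 17.75
position: [0.5409, 0.1689, 0.0532]
tcp_rot: [-2.312, -2.125, 0.01]
ft_force: [-10.4, -6.8, 10.7]
finger_gap: 0.0596
finger_force: 30.0
time_s: 18.05
position: [0.542, 0.1689, 0.0532]
tcp_rot: [-2.31, -2.125, 0.012]
ft_force: [-14.2, -7.8, 13.1]
finger_gap: 0.0596
finger_force: 30.0
time_s: 18.35
position: [0.5437, 0.1687, 0.0532]
tcp_rot: [-2.31, -2.125, 0.013]
ft_force: [-15.9, -8.3, 13.4]
finger_gap: 0.0598
finger_force: 30.0
```

```bash
python3 -m handwheel '0 0.1 -0.15 0 5; 0 0.1 -0.15 0 5; 0 0.1 -0.15 0 5'; python3 -m handwheel '0 0.1 0 0 5; 0 0.2 0 0 5; 0 0.2 0 0 5'; python3 -m handwheel '0 0.1 0 0 5; 0 0.2 0 0 5; 0 0.2 0 0 5'
```

```text
time_s: 18.65
position: [0.5438, 0.1687, 0.0533]
tcp_rot: [-2.309, -2.124, 0.016]
ft_force: [-16.3, -7.1, 9.3]
finger_gap: 0.06
finger_force: 30.0
time_s: 18.95
position: [0.5441, 0.1687, 0.0535]
tcp_rot: [-2.306, -2.122, 0.021]
ft_force: [-24.3, -6.6, 15.0]
finger_gap: 0.0598
finger_force: 30.0
time_s: 19.25
position: [0.5442, 0.1688, 0.0534]
tcp_rot: [-2.303, -2.121, 0.027]
ft_force: [-30.3, -7.3, 19.6]
finger_gap: 0.0594
finger_force: 30.0
```

```bash
python3 -m handwheel '0 -0.5 0 0 5; 0.15 -0.5 0 0 5; 0.15 -0.5 0 0 5'; python3 -m handwheel '-0.2 0 0 0 5; -0.2 0 0 0 8.5; -0.2 0 0 0 8.5; -0.2 0 0 0 8.5; -0.2 0 0 0 8.5; -0.2 0 0 0 8.5; -0.2 0 -3 0 8.5; -0.2 0 -8 0 8.5; -4 0 -13 0 8.5; -9 0 -17 0 8.5; -9 0 -17 0 8.5; -9 0 -17 0 8.5; -9 0 -17 0 8.5'
python3 - <<'E'
from h import *
im,K,R,t=shot("wrist","w8"); shot("top","top2")
E
```

```text
time_s: 19.55
position: [0.5437, 0.1688, 0.0532]
tcp_rot: [-2.312, -2.125, 0.017]
ft_force: [-11.4, -11.5, 7.9]
finger_gap: 0.0598
finger_force: 30.0
time_s: 20.85
position: [0.5396, 0.0818, 0.2244]
tcp_rot: [-2.314, -2.125, -0.001]
ft_force: [0.2, -0.2, -0.9]
finger_gap: 0.085
finger_force: 0.0
```

View pics/w8.png

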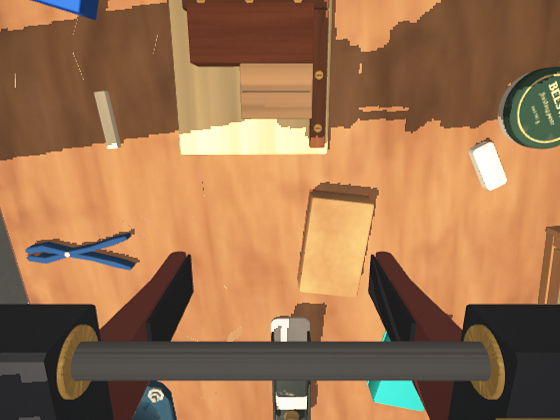

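Maple (241–312, 64–120) is snug against the mahogany and the shorter fence. The cork top is at about (313,192), (372,198), (357,296), (300,288).

Run:
```python
from h import *
def fit(f,uv,n,w=4):
    im,K,R,t=load(f); g=cv2.cvtColor(im,cv2.COLOR_BGR2GRAY); uv=np.float32(uv)
    u2=cv2.cornerSubPix(g,uv.reshape(-1,1,2).copy(),(w,w),(-1,-1),(3,30,.01))[:,0]
    for u in (uv,u2):
        P=ray(u,K,R,t,.03)[:,:2]*1000
        d=P[3]-P[0]+P[2]-P[1]; e=P[1]-P[0]+P[2]-P[3]
        print(n,u.round(1).tolist(),P.mean(0).round(1),"long ang",np.arctan2(d[1],d[0]).round(3),"short ang",np.arctan2(e[1],e[0]).round(3),"len",np.hypot(*d)/2,np.hypot(*e)/2)
fit("w8",[(313,192),(372,198),(357,296),(300,288)],"w8")
c=np.array([(341,77),(425,94),(416,146),(332,127)])/2.353+[100,130]
fit("top0",c[[0,3,2,1]],"top",2)
# board/maple check in top2
im,K,R,t=load("w8"); g=cv2.cvtColor(im,cv2.COLOR_BGR2GRAY)
P=ray(np.float32([(241,64),(312,63),(310,118),(241,120)]),K,R,t,.042)[:,:2]*1000
b=np.array([523.5,185.5]); th=-.084; Q=np.array([[np.cos(th),-np.sin(th)],[np.sin(th),np.cos(th)]])
print("maple corners in board",((P-b)@Q).round(1).tolist())
plan([.587,.022,.2],-.2)
```

```text
w8 [[313.0, 192.0], [372.0, 198.0], [357.0, 296.0], [300.0, 288.0]] [589.   23.9] long ang -1.748 short ang -0.214 len 100.64098079579924 56.81556763951731
w8 [[309.5, 190.60000610351562], [372.0, 198.0], [356.29998779296875, 293.0], [299.0, 290.3999938964844]] [587.7  24.5] long ang -1.741 short ang -0.17 len 100.847083247034 58.19609249661552
top [[244.89999389648438, 162.6999969482422], [241.10000610351562, 184.0], [276.79998779296875, 192.0], [280.6000061035156, 169.89999389648438]] [588.5  20. ] long ang -1.755 short ang 2.995 len 98.7143818023661 59.96774211251134
top [[246.6999969482422, 162.5], [240.60000610351562, 182.8000030517578], [276.1000061035156, 191.10000610351562], [280.6000061035156, 171.6999969482422]] [588.9  19.6] long ang -1.792 short ang 2.911 len 96.81130291373279 55.788529477346536
maple corners in board [[-6.2, 6.8], [51.4, 7.5], [50.8, -35.7], [-7.5, -37.3]]
plan [-5.64  5.29  2.26] roll 0.117 or -3.025 j6 0.17 yaw -0.083 t 20.95 tilt [-0.0028  0.0003]
```

```bash
python3 -m handwheel '-5.5 5.3 3 0.1 8.7; -5.5 5.3 6 0.1 8.7; -5.5 5.3 6 0.1 8.7; -5.5 5.3 6 0.1 8.7; -5.5 5.3 6 0.1 8.7; -5.5 5.3 6 0.1 8.7'
python3 - <<'E'
from h import *
im,K,R,t=shot("wrist","w9")
plan([.5883,.0225,.034],-.18)
g=cv2.cvtColor(im,cv2.COLOR_BGR2GRAY)
# predicted top corners
c=np.array([588.3,22.5])/1000; a=-.18
Q=np.array([[np.cos(a),-np.sin(a)],[np.sin(a),np.cos(a)]])
L=np.array([(-.0305,.0505),(.0305,.0505),(.0305,-.0505),(-.0305,-.0505)])
print(proj(np.c_[c+L@Q.T,np.full(4,.03)],K,R,t).round(1).tolist())
cv2.imwrite("pics/w9x.png",im)
# horizontal profiles: gradient peaks
for v in range(150,300,25):
    row=cv2.GaussianBlur(im,(3,3),0)[v].astype(int); d=np.abs(np.diff(row,axis=0)).sum(1)
    pk=[i for i in range(170,400) if d[i]>30 and d[i]==d[max(0,i-3):i+4].max()]; print(v,[(i,int(d[i])) for i in pk])
for u in (260,280,300):
    col=cv2.GaussianBlur(im,(3,3),0)[:,u].astype(int); d=np.abs(np.diff(col,axis=0)).sum(1)
    print("u",u,[(i,int(d[i])) for i in range(50,345) if d[i]>30 and d[i]==d[max(0,i-3):i+4].max()])
E
```

```text
time_s: 21.55
position: [0.5879, 0.0237, 0.1666]
tcp_rot: [2.413, 2.009, 0.004]
ft_force: [-0.2, -0.4, -0.2]
finger_gap: 0.0871
finger_force: 0.0
plan [-1.000e-01  1.000e-02  1.326e+01] roll -0.002 or 3.139 j6 0.16 yaw -0.182 t 21.6 tilt [0.0031 0.0001]
[[237.9, 144.1], [320.5, 143.9], [317.0, 269.2], [242.2, 269.5]]
150 [(262, 91), (328, 112), (394, 74)]
175 [(243, 36), (319, 136), (327, 111)]
200 [(243, 45), (318, 150), (325, 117)]
225 [(243, 46), (317, 152), (324, 116)]
250 [(244, 43), (316, 118)]
275 [(189, 150), (370, 144)]
u 260 [(121, 96), (132, 91), (133, 91), (143, 36), (149, 107), (284, 91), (285, 91), (303, 61), (338, 137)]
u 280 [(165, 93), (270, 34), (283, 103)]
u 300 [(161, 99), (341, 119)]
```

Edges match the predicted cork outline to within about 2 px. Descend and grip.

```bash
python3 -m handwheel '0 0 5 0 8.7; -0.1 0 9.5 0 8.7; -0.1 0 12.5 0 8.7; -0.1 0 13.2 0 8.7; -0.1 0 13.2 0 8.7; -0.1 0 13.2 0 5; -0.1 0 13.2 0 5; -0.1 0 13.2 0 5; -0.1 0 13.2 0 5; -0.1 0 13.2 0 5; -0.1 0 13.2 0 5' 15; python3 -m handwheel '0 0 -5 0 5; 0 0 -10 0 5; 0 0 -13 0 5; 0 0 -13 0 5; 0 0 -13 0 5; 0 0 -13 0 5'
python3 - <<'E'
from h import *
im,K,R,t=shot("wrist","w10")
b=np.array([.5235,.1855]); th=-.084; Q=np.array([[np.cos(th),-np.sin(th)],[np.sin(th),np.cos(th)]])
p=b+Q@np.array([.022,.008]); print(p)
plan([*p,.15],th)
for u in (260,280,300):
    col=cv2.GaussianBlur(im,(3,3),0)[:,u].astype(int); d=np.abs(np.diff(col,axis=0)).sum(1)
    print("u",u,[(i,int(d[i])) for i in range(50,345) if d[i]>30 and d[i]==d[max(0,i-3):i+4].max()])
E
```

```text
time_s: 22.7
position: [0.5882, 0.0214, 0.0342]
tcp_rot: [2.415, 2.007, 0.003]
ft_force: [-1.2, 0.2, 6.4]
finger_gap: 0.0601
finger_force: 15.0
time_s: 23.3
position: [0.5865, 0.0215, 0.1601]
tcp_rot: [-2.414, -2.006, 0.004]
ft_force: [-0.5, -0.6, -0.6]
finger_gap: 0.0606
finger_force: 15.0
[0.54609364 0.19162597]
plan [15.99 -7.07  1.  ] roll -0.1 or 3.042 j6 0.16 yaw -0.184 t 23.35 tilt [-0.0044  0.0001]
u 260 [(121, 111), (168, 124), (311, 104), (341, 155)]
u 280 [(147, 96), (168, 157), (269, 104), (278, 98), (295, 103), (341, 154)]
u 300 [(168, 34), (270, 101), (279, 116), (296, 94), (341, 160)]
```

Run:
```python
from h import *
c=r.camera("wrist"); K=np.array(c["camera_matrix"]); M=np.linalg.inv(np.array(c["tool_from_camera"]))
for z in(.004,.034):
    for x in(.0485,.0505,.0525,-.0505): print(z,x,proj([x,0,z],K,M[:3,:3],M[:3,3]).round(1))
b=np.array([.5235,.1855]); th=-.084; Q=np.array([[np.cos(th),-np.sin(th)],[np.sin(th),np.cos(th)]])
plan([*(b+Q@np.array([.022,.008])),.15],th)
```

```text
0.004 0.0485 [[278.1 181.2]]
0.004 0.0505 [[278.1 176.2]]
0.004 0.0525 [[278.  171.2]]
0.004 -0.0505 [[278.4 387.9]]
0.034 0.0485 [[278.4 168.5]]
0.034 0.0505 [[278.4 164.2]]
0.034 0.0525 [[278.4 160. ]]
0.034 -0.0505 [[278.7 347.6]]
plan [15.99 -7.08  1.01] roll -0.1 or 3.042 j6 0.16 yaw -0.184 t 23.4 tilt [-0.0043  0.0001]
```

Run:
```python
from h import *
im=load("w10")[0]
for u in(265,280,295,310): print(u,[(v,*im[v,u].tolist()) for v in range(155,192,3)])
```

```text
265 [(155, 128, 201, 252), (158, 127, 201, 252), (161, 129, 201, 252), (164, 128, 200, 252), (167, 120, 189, 252), (170, 53, 75, 122), (173, 59, 88, 120), (176, 61, 91, 127), (179, 64, 98, 134), (182, 68, 103, 143), (185, 78, 121, 170), (188, 78, 120, 169), (191, 79, 121, 170)]
280 [(155, 124, 195, 251), (158, 126, 195, 251), (161, 126, 195, 251), (164, 124, 199, 251), (167, 126, 203, 255), (170, 51, 75, 125), (173, 60, 89, 123), (176, 63, 95, 130), (179, 65, 98, 137), (182, 68, 103, 145), (185, 78, 122, 171), (188, 78, 120, 169), (191, 78, 120, 167)]
295 [(155, 68, 101, 148), (158, 127, 202, 255), (161, 122, 195, 251), (164, 124, 196, 252), (167, 122, 196, 254), (170, 50, 73, 127), (173, 61, 91, 124), (176, 64, 97, 134), (179, 68, 101, 140), (182, 67, 103, 141), (185, 79, 123, 172), (188, 80, 123, 172), (191, 81, 122, 173)]
310 [(155, 72, 107, 155), (158, 70, 105, 153), (161, 69, 105, 152), (164, 70, 103, 151), (167, 70, 104, 152), (170, 50, 72, 125), (173, 60, 91, 125), (176, 63, 97, 132), (179, 67, 102, 140), (182, 69, 105, 147), (185, 81, 125, 176), (188, 81, 125, 173), (191, 80, 124, 173)]
```

```bash
python3 -m handwheel '5 -2.5 0 -0.1 5; 10 -5 0 -0.1 5; 15 -7.1 0 -0.1 5; 16.1 -7.1 0 -0.1 5; 16.1 -7.1 0 -0.1 5; 16.1 -7.1 2 -0.1 5; 16.1 -7.1 4 -0.1 5; 16.1 -7.1 4 -0.1 5; 16.1 -7.1 4 -0.1 5'
python3 - <<'E'
from h import *
im,K,R,t=shot("wrist","w11")
b=np.array([.5235,.1855]); th=-.084; Q=np.array([[np.cos(th),-np.sin(th)],[np.sin(th),np.cos(th)]])
plan([*(b+Q@np.array([.022,.009])),.078],th)
E
```

```text
time_s: 24.3
position: [0.5468, 0.1918, 0.1218]
tcp_rot: [-2.313, -2.125, 0.003]
ft_force: [-0.2, -0.4, 0.4]
finger_gap: 0.0604
finger_force: 15.0
plan [ 0.05 -0.12  4.5 ] roll -0.001 or 3.141 j6 0.36 yaw -0.085 t 24.35 tilt [-0.     -0.0002]
```

```bash
python3 -m handwheel '0.1 -0.12 2.5 0 5; 0.1 -0.12 4 0 5; 0.1 -0.12 4.4 0 5; 0.1 -0.12 4.4 0 5; 0.1 -0.12 4.4 0 5';  python3 -m handwheel '0 0 0.1 0 5; 0 0 0.15 0 5; 0 0 0.15 0 5'
```

```text
time_s: 24.85
position: [0.5465, 0.1939, 0.0797]
tcp_rot: [2.312, 2.126, 0.002]
ft_force: [-0.1, -0.6, 0.3]
finger_gap: 0.0606
finger_force: 15.0
time_s: 25.15
position: [0.5461, 0.1939, 0.0775]
tcp_rot: [2.313, 2.126, 0.001]
ft_force: [0.3, -0.2, -1.6]
finger_gap: 0.0604
finger_force: 15.0
```

```bash
python3 -m handwheel '-0.1 -0.05 0.1 0 5; -0.1 -0.05 0.15 0 5; -0.1 -0.05 0.15 0 5'; python3 -m handwheel '0 0 0.1 0 5; 0 0 0.1 0 5; 0 0 0.1 0 5'
```

```text
time_s: 25.45
position: [0.5455, 0.1928, 0.0762]
tcp_rot: [2.313, 2.126, 0.001]
ft_force: [-1.5, 0.0, 3.2]
finger_gap: 0.0604
finger_force: 15.0
time_s: 25.75
position: [0.5455, 0.1928, 0.0762]
tcp_rot: [2.312, 2.126, 0.001]
ft_force: [-5.3, -2.0, 8.2]
finger_gap: 0.0605
finger_force: 15.0
```

Touchdown. Ease off, release, back off to where both ends of the cork are visible.

```bash
python3 -m handwheel '0 0 -0.12 0 5; 0 0 -0.12 0 8.5; 0 0 -0.12 0 8.5; 0 0 -0.12 0 8.5; 0 0 -0.12 0 8.5; 0 0 -3 0 8.5; 0 0 -8 0 8.5; -4 0 -12 0 8.5; -8 0 -15 0 8.5; -8 0 -15 0 8.5; -8 0 -15 0 8.5; -8 0 -15 0 8.5; -8 0 -15 0 8.5'
python3 - <<'E'
from h import *
im,K,R,t=shot("wrist","w12"); cv2.imwrite("pics/w12x.png",cv2.resize(im[:300,120:400],(800,600) if 0 else (746,800))[:600] if 0 else cv2.resize(im[0:260,130:400],(623,600),interpolation=cv2.INTER_CUBIC))
shot("top","top3")
E
```

```text
time_s: 27.05
position: [0.5381, 0.1141, 0.2223]
tcp_rot: [-2.31, -2.126, 0.004]
ft_force: [-0.3, -0.2, -0.1]
finger_gap: 0.0849
finger_force: 0.0
```

View pics/w12x.png

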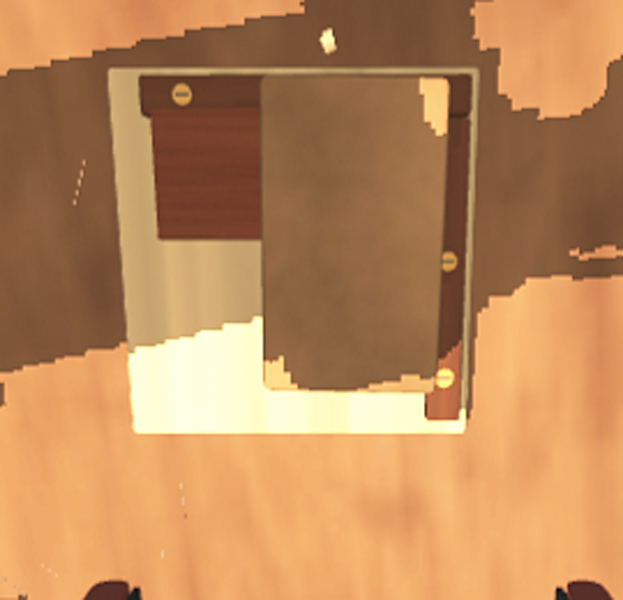

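Run:
```python
from h import *
im,K,R,t=load("w12")
def fit(uv,z,loc,n):
    P=ray(np.array(uv,float)/2.3074+[129.8,-.2],K,R,t,z)[:,:2]*1000; L=np.array(loc,float)
    a=L-L.mean(0); b=P-P.mean(0); th=np.arctan2((a[:,0]*b[:,1]-a[:,1]*b[:,0]).sum(),(a*b).sum())
    Q=np.array([[np.cos(th),-np.sin(th)],[np.sin(th),np.cos(th)]]); c=P.mean(0)-Q@L.mean(0)
    print(n,c.round(1),th.round(4),(P-c-L@Q.T).round(1).tolist()); return c,Q,P
b,Q,_=fit([(109,69),(478,69),(464,432),(134,433)],.012,[(-70,70),(70,70),(70,-70),(-70,-70)],"board")
c,_,P=fit([(262,76),(449,78),(437,388),(264,390)],.072,[(-30.5,50.5),(30.5,50.5),(30.5,-50.5),(-30.5,-50.5)],"cork")
print("cork in board",((c-b)@Q).round(1),((P-b)@Q).round(1).tolist())
M=ray(np.array([(152,112),(158,240)])/2.3074+[129.8,-.2],K,R,t,.042)[:,:2]*1000
print("mah -x end in board",((M-b)@Q).round(1).tolist())
```

```text
board [523.8 185. ] -0.0825 [[1.2, -0.8], [-1.1, -0.7], [-0.9, 1.1], [0.8, 0.4]]
cork [546.6 191.1] -0.0934 [[1.6, -2.0], [-1.5, -1.7], [-0.9, 2.6], [0.8, 1.1]]
cork in board [22.2  7.9] [[-6.0, 56.9], [51.9, 56.2], [51.1, -40.4], [-8.1, -41.1]]
mah -x end in board [[-47.2, 50.6], [-47.8, 8.1]]
```

Cork sits at (22.2, 7.9) in the board frame, square to within about 0.6°. Mahogany is home too. Now the brass weight.

Run:
```python
from h import *
im,K,R,t=load("top0")
print(ray(np.array([(714,212)])/2.353+[100,130],K,R,t,.054))
plan([.478,-.358,.222],-.083)
```

```text
[[ 0.48105747 -0.36024952  0.054     ]]
plan [-47.54  -2.1    0.1 ] roll 0.0 or -3.141 j6 0.23 yaw -0.083 t 27.15 tilt [-0.0031 -0.0002]
```

```bash
python3 -m handwheel '-46 -2 0 0 8.7; -46 -2 0 0 8.7; -46 -2 0 0 8.7; -46 -2 0 0 8.7; -46 -2 0 0 8.7; -46 -2 0 0 8.7; -46 -2 0 0 8.7; -46 -2 0 0 8.7; -46 -2 0 0 8.7; -46 -2 0 0 8.7; -46 -2 0 0 8.7; -46 -2 0 0 8.7; -46 -2 2 0 8.7; -46 -2 2 0 8.7'
python3 - <<'E'
from h import *
im,K,R,t=shot("wrist","w13"); o=r.get_obs(); print(o["position"])
q=proj([[.480,-.359,0],[.480,-.359,.055]],K,R,t); print(q)
h=cv2.cvtColor(im,cv2.COLOR_BGR2HSV); u,v=q[1].astype(int); print(h[v-30:v+31:6,u].tolist())
cv2.imwrite("pics/w13x.png",im)
E
```

```text
time_s: 28.55
position: [0.4803, -0.341, 0.2023]
tcp_rot: [-2.307, -2.127, 0.0]
ft_force: [-0.3, -0.4, -0.6]
finger_gap: 0.0871
finger_force: 0.0
[ 0.48042229 -0.34129833  0.20350723]
[[281.24357014 208.23290336]
 [281.19658355 226.3045436 ]]
[[16, 135, 128], [18, 133, 132], [28, 101, 255], [28, 94, 255], [17, 141, 170], [23, 126, 251], [29, 84, 255], [29, 89, 255], [28, 94, 255], [14, 143, 235], [14, 144, 236]]
```

View pics/w13x.png

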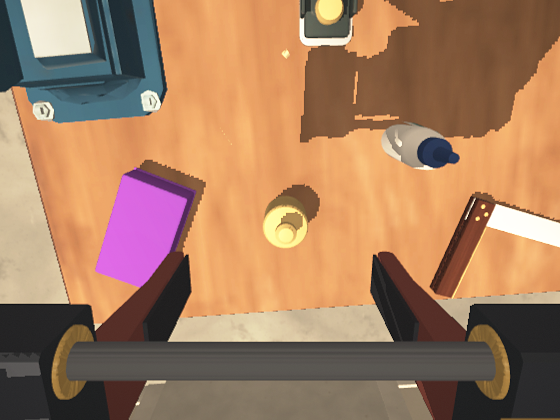

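14th view: the brass weight has its body disc centred at about (285,224) and its knob top at (286,232). The bottle (415,145) and the purple block (145,225) are clear of the jaws.

Run:
```python
from h import *
im,K,R,t=load("w13")
k=ray([(286,232)],K,R,t,.056)[0]; print("knob",k, "bottle tip",ray([(455,157)],K,R,t,.107)[0],"base",ray([(398,145)],K,R,t,.01)[0])
h=cv2.cvtColor(im,cv2.COLOR_BGR2HSV); m=cv2.inRange(h,np.array((20,60,200)),np.array((35,200,255))); n=np.zeros_like(m); n[190:255,255:320]=m[190:255,255:320]
cs=cv2.findContours(n,0,1)[0]; c=max(cs,key=cv2.contourArea); print(cv2.boundingRect(c))
x,y,w,hh=cv2.boundingRect(c)
print("front low of disc z=.04",ray([(x+w/2-.5,y+hh)],K,R,t,.04),"w mm",np.diff(ray([(x,224),(x+w,224)],K,R,t,.03)[:,0])*1000, "back foot z=0", ray([(x+w/2-.5,y)],K,R,t,0))
plan([.4805,-.3590,.034],-.083)
```

```text
knob [ 0.48355052 -0.36387553  0.056     ] bottle tip [ 0.59486755 -0.30453137  0.107     ] base [ 0.58812655 -0.3065077   0.01      ]
(263, 207, 44, 41)
front low of disc z=.04 [[ 0.48086004 -0.38412991  0.04      ]] w mm [38.89714004] back foot z=0 [[ 0.48321193 -0.35802716  0.        ]]
plan [-1.79  0.19 16.95] roll 0.002 or -3.14 j6 -0.59 yaw -0.081 t 28.6 tilt [-0.0019  0.002 ]
```

Run:
```python
from h import *
plan([.483,-.3636,.034],-.083)
```

```text
plan [-2.23  0.47 16.95] roll 0.002 or -3.14 j6 -0.59 yaw -0.081 t 28.6 tilt [-0.0019  0.002 ]
```

```bash
python3 -m handwheel '-2.2 0.45 3 0 7; -2.2 0.45 8 0 7; -2.2 0.45 12 0 7; -2.2 0.45 15.5 0 7; -2.2 0.45 16.9 0 7; -2.2 0.45 16.9 0 7; -2.2 0.45 16.9 0 7; -2.2 0.45 16.9 0 3; -2.2 0.45 16.9 0 3; -2.2 0.45 16.9 0 3; -2.2 0.45 16.9 0 3; -2.2 0.45 16.9 0 3; -2.2 0.45 16.9 0 3; -2.2 0.45 16.9 0 3; -2.2 0.45 16.9 0 3' 30; python3 -m handwheel '0 0 -2 0 3; 0 0 -6 0 3; 0 0 -10 0 3; 0 0 -14 0 3; 0 0 -16 0 3; 0 0 -16 0 3; 0 0 -16 0 3; 0 0 -16 0 3'
python3 - <<'E'
from h import *
im,K,R,t=shot("wrist","w14"); plan([.5455,.1916,.20],-.083)
h=cv2.cvtColor(im,cv2.COLOR_BGR2HSV); m=cv2.inRange(h,np.array((18,60,60)),np.array((35,220,255)))
n=np.zeros_like(m); n[200:340,200:360]=m[200:340,200:360]
n=cv2.morphologyEx(n,cv2.MORPH_OPEN,np.ones((5,5)))
for c in cv2.findContours(n,0,1)[0]:
    if cv2.contourArea(c)>60: print(cv2.boundingRect(c),cv2.contourArea(c))
c=r.camera("wrist"); K=np.array(c["camera_matrix"]); M=np.linalg.inv(np.array(c["tool_from_camera"]))
print(proj([[0,0,-.022],[0.009,0,-.022],[.02,0,-.006],[.02,0,.034]],K,M[:3,:3],M[:3,3]).round(0).tolist())
E
```

```text
time_s: 30.1
position: [0.4825, -0.3661, 0.0363]
tcp_rot: [-2.313, -2.126, 0.001]
ft_force: [-3.6, 0.5, 6.5]
finger_gap: 0.0386
finger_force: 30.0
time_s: 30.9
position: [0.4821, -0.3652, 0.1921]
tcp_rot: [-2.309, -2.123, 0.001]
ft_force: [-0.4, 0.1, -4.0]
finger_gap: 0.0385
finger_force: 30.0
plan [56.02  1.64 -0.61] roll -0.001 or 3.141 j6 -0.62 yaw -0.084 t 30.95 tilt [-0.0038  0.0033]
(235, 227, 95, 113) 7098.5
[[278.0, 326.0], [278.0, 304.0], [278.0, 258.0], [279.0, 226.0]]
```

```bash
python3 -m handwheel '3 0 -0.6 0 3; 56 1.7 -0.6 0 3; 56 1.7 -0.6 0 3; 56 1.7 -0.6 0 3; 56 1.7 -0.6 0 3; 56 1.7 -0.6 0 3; 56 1.7 -0.6 0 3; 56 1.7 -0.6 0 3; 56 1.7 -0.6 0 3; 56 1.7 -0.6 0 3; 56 1.7 -0.6 0 3; 56 1.7 -0.6 0 3; 56 1.7 -0.6 0 3; 56 1.7 -0.6 0 3; 56 1.7 -0.6 0 3; 56 1.7 -0.6 0 3'
python3 - <<'E'
from h import *
shot("wrist","w15"); plan([.546,.1915,.112],-.083); print(r.get_obs()["position"])
E
```

```text
time_s: 32.6
position: [0.5468, 0.1895, 0.2014]
tcp_rot: [2.315, 2.124, -0.001]
ft_force: [-0.5, 0.4, -4.1]
finger_gap: 0.0387
finger_force: 30.0
plan [ 0.2  -0.1   8.96] roll -0.003 or 3.139 j6 0.36 yaw -0.086 t 32.65 tilt [-0.0001 -0.0002]
[0.54682756 0.18947585 0.20157389]
```

```bash
python3 -m handwheel '0.2 -0.1 3.5 0 3; 0.2 -0.1 6.5 0 3; 0.2 -0.1 8.5 0 3; 0.2 -0.1 8.9 0 3; 0.2 -0.1 8.9 0 3; 0.2 -0.1 8.9 0 3'; python3 -m handwheel '0 0 0.1 0 3; 0 0 0.2 0 3; 0 0 0.2 0 3'; python3 -m handwheel '0 0 0.1 0 3; 0 0 0.1 0 3; 0 0 0.1 0 3'
```

```text
time_s: 33.25
position: [0.5467, 0.1927, 0.1145]
tcp_rot: [2.312, 2.125, 0.004]
ft_force: [-0.5, -0.1, -3.6]
finger_gap: 0.039
finger_force: 30.0
time_s: 33.55
position: [0.5461, 0.1929, 0.1112]
tcp_rot: [2.312, 2.126, 0.001]
ft_force: [0.5, -0.1, -4.4]
finger_gap: 0.0389
finger_force: 30.0
time_s: 33.85
position: [0.5459, 0.1929, 0.1096]
tcp_rot: [-2.313, -2.126, 0.0]
ft_force: [-0.0, 0.0, -3.7]
finger_gap: 0.039
finger_force: 30.0
```

```bash
python3 -m handwheel '-0.15 0 0.05 0 3; -0.15 0 0.1 0 3; -0.15 0 0.1 0 3'; python3 -m handwheel '0 0 0.1 0 3; 0 0 0.1 0 3; 0 0 0.1 0 3'; python3 -m handwheel '0 0 0.07 0 3; 0 0 0.07 0 3; 0 0 0.07 0 3'
```

```text
time_s: 34.15
position: [0.5458, 0.1912, 0.1086]
tcp_rot: [2.313, 2.126, -0.0]
ft_force: [0.9, -0.3, -4.3]
finger_gap: 0.039
finger_force: 30.0
time_s: 34.45
position: [0.5458, 0.1913, 0.1085]
tcp_rot: [2.312, 2.126, 0.001]
ft_force: [-3.7, -1.4, 3.3]
finger_gap: 0.0385
finger_force: 30.0
time_s: 34.75
position: [0.5458, 0.1913, 0.1085]
tcp_rot: [2.312, 2.126, 0.001]
ft_force: [-4.2, -1.3, 6.6]
finger_gap: 0.039
finger_force: 30.0
```

Seated on the cork. Ease off, open gently, rise, and check by measurement.

```bash
python3 -m handwheel '0 0 -0.08 0 3; 0 0 -0.08 0 5; 0 0 -0.08 0 6; 0 0 -0.08 0 7; 0 0 -0.08 0 7; 0 0 -0.08 0 7; 0 0 -3 0 7; 0 0 -7 0 7; 0 0 -10 0 7; -5 0 -12 0 7; -8 0 -12 0 7; -8 0 -12 0 7; -8 0 -12 0 7; -8 0 -12 0 7'
python3 - <<'E'
from h import *
im,K,R,t=shot("wrist","w16"); shot("top","top4"); shot("scene","scene4")
b=np.array([523.6,185.3]); th=-.083; Q=np.array([[np.cos(th),-np.sin(th)],[np.sin(th),np.cos(th)]])
W=lambda l,z: np.array([*((b+Q@np.array(l,float))/1000),z])
for z in (.072,.112,.128): print("pred",z,proj([W((22,8),z),W((42,8),z),W((2,8),z),W((22,28),z),W((22,-12),z)],K,R,t).round(0).tolist())
h=cv2.cvtColor(im,cv2.COLOR_BGR2HSV); u,v=proj(W((22,8),.112),K,R,t)[0].astype(int)
print([(x,*h[v,x].tolist()) for x in range(u-50,u+51,5)]); print([(y,*h[y,u].tolist()) for y in range(v-45,v+46,5)])
E
```

```text
time_s: 36.15
position: [0.539, 0.1124, 0.2263]
tcp_rot: [-2.312, -2.126, 0.001]
ft_force: [0.7, -0.0, -0.3]
finger_gap: 0.07
finger_force: 0.0
pred 0.072 [[280.0, 101.0], [306.0, 101.0], [254.0, 102.0], [280.0, 73.0], [280.0, 128.0]]
pred 0.112 [[280.0, 101.0], [311.0, 101.0], [250.0, 101.0], [280.0, 69.0], [280.0, 132.0]]
pred 0.128 [[280.0, 101.0], [313.0, 101.0], [248.0, 101.0], [280.0, 66.0], [280.0, 134.0]]
[(230, 9, 156, 116), (235, 9, 154, 116), (240, 9, 154, 116), (245, 14, 137, 145), (250, 14, 137, 147), (255, 18, 136, 178), (260, 18, 135, 177), (265, 18, 137, 177), (270, 18, 136, 161), (275, 18, 136, 187), (280, 18, 136, 189), (285, 18, 136, 188), (290, 18, 135, 183), (295, 18, 135, 164), (300, 18, 136, 178), (305, 18, 137, 175), (310, 17, 137, 151), (315, 14, 138, 165), (320, 10, 155, 99), (325, 10, 152, 104), (330, 18, 111, 200)]
[(56, 14, 140, 142), (61, 14, 138, 142), (66, 14, 135, 142), (71, 18, 136, 158), (76, 18, 134, 192), (81, 18, 133, 191), (86, 18, 135, 189), (91, 18, 137, 175), (96, 18, 136, 193), (101, 18, 136, 189), (106, 18, 138, 185), (111, 18, 137, 180), (116, 18, 137, 151), (121, 18, 138, 178), (126, 18, 137, 180), (131, 18, 134, 148), (136, 14, 138, 139), (141, 14, 137, 140), (146, 14, 139, 139)]
```

The brass disc spans columns 252–311 and rows 70–132, matching the prediction for home: upright, centred and clear of the gripper. Handing in.

```bash
python3 -c "
from workcell import r
print(r.finish_job())"
```

```text
the job is handed in; nothing more can be done
None
```

The job is handed in at about 36 s of the 115 s allowed: mahogany and maple are snug in the corner, the cork lies square across their joint, and the brass weight stands on its middle. The last camera measurements put the cork and weight within about 1 mm of home. I didn't aim for or touch the bystanders, but took no separate final check of them.

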